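File a drive back into a packed row

ROBOT

A 6-joint arm with a two-finger parallel gripper is mounted at the origin on a cart in front of the work surface, level with it; the furniture and walls round the work are solid. World frame = base frame: x ahead of the robot, y to its left, z up, the work surface at z = 0. Lengths are in m, angles in rad, forces in N, time in s.
With the tool pointing down it reaches from about 0.375 to 0.975 m from the base axis. Payload 3.8 kg.
Tool frame: the origin (TCP) lies between the finger pads; the fingertips stand 22 mm ahead of it and the grasp point (between the pads) lies 3 mm ahead of it; z points along the fingers, y is the direction in which the jaws open and shut (so a half turn about z gives the same grasp; the last joint's range is limited). The gripper opens to 85 mm and grips with 20 to 120 N. Pads are 22 mm wide; open, the fingers measure 114 mm over their backs; the gripper's body (76 mm by 85 mm) begins 54 mm behind the grasp point. The pads swing forward as they close: fully open they stand 13 mm farther back than shut.
Start: joints at [-1.144, 0.264, 1.604, -0, 1.274, -0.037], TCP at [0.302, -0.604, 0.253] pointing down, gripper open.
Joint ranges: [-2.63, 2.63], [-0.94, 2.18], [0.31, 2.57], [-1.31, 4.45], [0, 2.66], [-2.55, 2.55]. Speed limits (rad/s): [2.57, 2.57, 3.14, 3.14, 3.14, 3.14].

INTERFACE

Orientations are given as a rotation vector (axis times angle).
In Python, from workcell import * gives the robot as it stands.
- The arm moves only by the tool step_arm, never from a script. Its argument "motion" is a list that holds one entry, the list of rows, each a list of 7 numbers: the finger opening in m, from 0 to 0.0854, then the shift along the world's x, y, z in m, then the turn, a rotation vector about the world's x, y, z in degrees. A call has exactly 8 rows; each row is the pose to reach, as a shift and turn from the pose measured when the call began; what a row does not reach only later rows make up. A row lasts 1/8 s, in which the tool goes at most 62.5 mm and 10.7 degrees, less where a joint would pass 70% of its speed; a pose out of reach is approached as far as the arm can. A call with a gripper value outside its range is refused whole. The fingers move at their own pace and stop on an object; "newtons" is the grip in N (left out, the last holds). Time passes only in rows, so rows that repeat a pose let the fingers close, or fill a call up. It gives the time, the measured TCP pose, the force and the opening at its end, in the units of the state.
- read_state(): the state, without advancing time (a new reading comes with each control period).
- read_camera(name): name is "scene" or "side" or "wrist"; returns (picture, depth): 384x512x3 uint8, blue, green, red; 384x512 float32, m along the optical axis (not along the pixel's ray), 0 where there is no reading.
- get_calibration(name): a dict with "K" (3x3 intrinsics, pixels), "world_from_camera" (4x4, takes a point from camera to world coordinates). Camera axes: x right, y down, z forward; pixel columns grow to the right and rows downward; lengths in m; the calibration is good to about 2 mm. A picture is of the moment at which its call begins: read the wrist's pose just before it. get_calibration takes no time and is no camera call; for the wrist camera it gives the pose at the moment of the call.
- finish_job(): hands the job in, once; it reports no verdict.
Trained networks look in the newest picture that a camera, given by its name, has taken for a name from the list of things; names that differ only in an ending like _2 or _b are one class to them, and where a whole thing is asked for, a point or a joint stands for the part that bears it (a point fixed in the world has none). Each returns a list of dicts, best first, with "score" (0 to 1); they miss things now and then, are a little off and sometimes report something else, mostly with a low value. They report only what shows in the picture. A call takes as long as a camera call.
- spot_in(camera, thing): "xyz" ([x, y, z] in m, in the coordinates of the camera as it stood for that picture, good to about 4 mm: the middle of the surface that is visible of it).
- regions_of(camera, thing): "region" (384x512 bool, what is visible of it).
The state is a dict: "time": time; "q": joint angles; "joint_vel": joint speeds; "joint_torque": joint torques, N m; "tool_pos": TCP position; "tcp_rot": TCP orientation; "wrist_force": force on the tool from outside, world axes, zero at the start; "torque": the same for the moment, N m; "width": opening from 0.0 (shut) to 1.0 (fully open).
Only numpy, scipy, OpenCV 4.12 (cv2) and the standard library are available. Lean on these libraries where they do the work, as an engineer would, in place of code of your own. Each camera call takes 0.05 s, during which the arm holds its last target. There are 200 camera calls.

TASK

Take the black drive out of the dock and file it upright in the narrow gap in the middle of the row of drives in the rack, easing its neighbours apart with the drive itself (do not handle them with the gripper) and pressing it gently down until you feel it come to rest on the seat at the bottom of its bay, and only then let go. Never force it: keep the pressure on the other drives light, do not tip them over or lift them out, and leave everything else on the bench where it is. At the end all five drives stand upright in the rack.

Things in the scene. Friction and masses are not known exactly. Their poses are not given: they have to be found in the camera images.
- rack: Low grey metal rack, fixed. Origin: centre of its foot on the bench; y along the row, x across. Floor 6 mm up, lips (66 mm apart) 26 mm. Two fixed end plates, 40 mm high, 124 mm apart inside (1.5 mm play with five drives in), stand up to 2.5 mm off centre along y, unmeasured. In the gap a hard seat, 44 x 10 mm, carries the new drive 2 to 8 mm above the floor: feel for it.
- dock: Grey one-bay drive dock, 105 x 66 x 36 mm, fixed to the bench. Origin: centre of its footprint; slot 65 mm along its x by 27.5 mm along its y, floor of the slot 14 mm above the bench (22 mm deep). Nothing holds the drive in it but gravity.
- drive_center (a point): Centre of the drive to be filed: black external drive case, a plain block 62 x 112 x 24.5 mm, standing on one of its short ends, in the dock, so that its top is 126 mm above the bench; about 0.19 kg, rigid, sharp-edged. Its y axis points up along the 112 mm, its x axis runs along the 62 mm width, its z axis along the 24.5 mm thickness. Its narrow 24.5 x 112 mm sides (62 mm apart) are free for the grip.
- drive: The same drive; origin at the centre of one of its broad 62 x 112 mm faces, same axes. drive_center lies 12.25 mm from it along z.
- filed_a_center (a point): Centre of the filed drive at the +y end of the row (rack's y): black external drive case, a plain block 62 x 112 x 24.5 mm, standing on one of its short ends on the rack's floor, thickness along the row; 0.24 to 0.39 kg, smooth, loose, can slide and lean. Its y axis points up along the 112 mm, its x axis runs along the 62 mm width, its z axis along the 24.5 mm thickness.
- filed_a: The same drive; origin at the centre of one of its broad faces, same axes.
- filed_b_center (a point): Centre of the filed drive on the +y side of the gap (rack's y): black external drive case, a plain block 62 x 112 x 24.5 mm, standing on one of its short ends on the rack's floor, thickness along the row; 0.24 to 0.39 kg, smooth, loose, can slide and lean. Its y axis points up along the 112 mm, its x axis runs along the 62 mm width, its z axis along the 24.5 mm thickness. The gap between this and the next, about the rack's centre, is 15.7 to 16.3 mm.
- filed_b: The same drive; origin at the centre of one of its broad faces, same axes.
- filed_c_center (a point): Centre of the filed drive on the -y side of the gap (rack's y): black external drive case, a plain block 62 x 112 x 24.5 mm, standing on one of its short ends on the rack's floor, thickness along the row; 0.24 to 0.39 kg, smooth, loose, can slide and lean. Its y axis points up along the 112 mm, its x axis runs along the 62 mm width, its z axis along the 24.5 mm thickness.
- filed_c: The same drive; origin at the centre of one of its broad faces, same axes.
- filed_d_center (a point): Centre of the filed drive at the -y end of the row (rack's y): black external drive case, a plain block 62 x 112 x 24.5 mm, standing on one of its short ends on the rack's floor, thickness along the row; 0.24 to 0.39 kg, smooth, loose, can slide and lean. Its y axis points up along the 112 mm, its x axis runs along the 62 mm width, its z axis along the 24.5 mm thickness.
- filed_d: The same drive; origin at the centre of one of its broad faces, same axes.
- adapter_brick: Bystander: black power brick, 50 x 108 x 31 mm, lying loose on the bench; origin at its underside.
- screw_dish: Bystander: round dish with screws, 85 mm wide, 18 mm high, lying loose on the bench; origin at its underside.
- flux_tub: Bystander: small round tub, 47 mm wide, 29 mm high, lying loose on the bench; origin at its underside.

How it is judged:
By the outcome, as a careful person would: the job done as asked, in the order asked, and still so for the second after the job is handed in, with the robot touching nothing.
It also fails if it takes over 67 s, if anything falls off the work surface, if the arm or the gripper's body presses on something with over 40 N, if the wrist force passes 120 N, or if a joint passes its speed limit or range.

## Working session

There is one attempt and no reset: what is moved stays moved. The work goes in short steps, Python scripts to look and compute and a tool call to move; the robot and the scene stay as the last step left them, time stands still between calls to the robot, and variables do not carry over. Pictures are saved under pics/ and viewed, on a budget of 10 in all, crops included, one or two more only if the job needs it, and the job is handed in when it is done.

Besides the shell and the picture viewer there is one more tool, called after ">>>" by a JSON object that holds its "api" and its "payload". step_arm: Moves the arm, as the interface text tells. Its arguments: {"type":"object","properties":{"motion":{"type":"array"},"newtons":{"type":"number"}},"required":["motion"]}

```bash
mkdir -p pics
cat > h.py <<'E'
from workcell import *
import numpy as np, cv2
def cloud(name):
    c=get_calibration(name); im,d=read_camera(name)
    K=np.array(c["K"]);T=np.array(c["world_from_camera"])
    v,u=np.mgrid[:384,:512]
    P=np.stack([(u-K[0,2])/K[0,0]*d,(v-K[1,2])/K[1,1]*d,d],-1)
    W=P@T[:3,:3].T+T[:3,3]; W[d==0]=np.nan
    return im,d,W,T
E
python3 - <<'E'
from h import *
ims=[]
for n in("scene","side"):
    im,d,W,T=cloud(n); ims.append(im); print(n,T[:3,3].round(3),T[:3,2].round(2))
    for t in("rack","dock","drive_center","filed_b_center","adapter_brick","screw_dish","flux_tub"):
        for r in spot_in(n,t)[:5]: print(t,round(r["score"],2),(T[:3,:3]@r["xyz"]+T[:3,3]).round(3))
    np.save(n+".npy",W)
cv2.imwrite("pics/a.png",cv2.resize(np.vstack(ims),(400,600))); cv2.imwrite("pics/s.png",cv2.resize(ims[0],(800,600)));cv2.imwrite("pics/sd.png",cv2.resize(ims[1],(800,600)))
print(read_state())
E
```

```text
scene [-0.174  0.576  0.575] [ 0.7  -0.56 -0.44]
rack 0.68 [ 0.469 -0.021  0.08 ]
rack 0.52 [ 0.45  -0.071  0.021]
rack 0.26 [ 0.472 -0.118  0.103]
dock 0.68 [0.452 0.2   0.031]
drive_center 0.91 [0.461 0.194 0.09 ]
drive_center 0.7 [ 0.468 -0.086  0.095]
filed_b_center 0.59 [0.454 0.204 0.032]
filed_b_center 0.51 [ 0.46  -0.054  0.093]
filed_b_center 0.48 [ 0.451 -0.069  0.017]
adapter_brick 0.79 [ 0.69  -0.268  0.037]
screw_dish 0.64 [ 0.56  -0.277  0.01 ]
flux_tub 0.6 [ 0.61  -0.34   0.027]
side [ 0.429 -0.994  0.696] [ 0.13  0.82 -0.55]
rack 0.4 [ 0.455 -0.092  0.021]
rack 0.28 [ 0.62  -0.361  0.028]
dock 0.85 [0.46  0.149 0.032]
drive_center 0.76 [0.474 0.168 0.089]
filed_b_center 0.72 [ 0.473 -0.059  0.109]
adapter_brick 0.56 [ 0.695 -0.293  0.03 ]
screw_dish 0.56 [ 0.563 -0.251  0.003]
flux_tub 0.71 [ 0.468 -0.032  0.121]
flux_tub 0.33 [ 0.499 -0.13   0.088]
flux_tub 0.3 [0.473 0.169 0.086]
{'time': 0.8, 'q': array([-1.14392287e+00,  2.63831205e-01,  1.60398552e+00, -2.71828090e-05,
        1.27369884e+00, -3.69154983e-02]), 'joint_vel': array([ 0.00139578,  0.00074147, -0.00074815,  0.00357331, -0.000146  ,
       -0.0002043 ]), 'joint_torque': array([ 8.92087155e-04, -5.14972723e+01, -3.67697203e+01, -2.24571868e-04,
        4.42641622e-04,  7.72824876e-06]), 'tool_pos': array([ 0.30193678, -0.60370686,  0.25333396]), 'tcp_rot': array([ 3.05741948e+00,  7.21999791e-01, -1.65941639e-05]), 'wrist_force': array([ 0.33409414, -0.10283805, -0.96726729]), 'torque': array([-0.05055344,  0.00080065, -0.00894347]), 'width': 0.9991251306988955}
```

View pics/s.png

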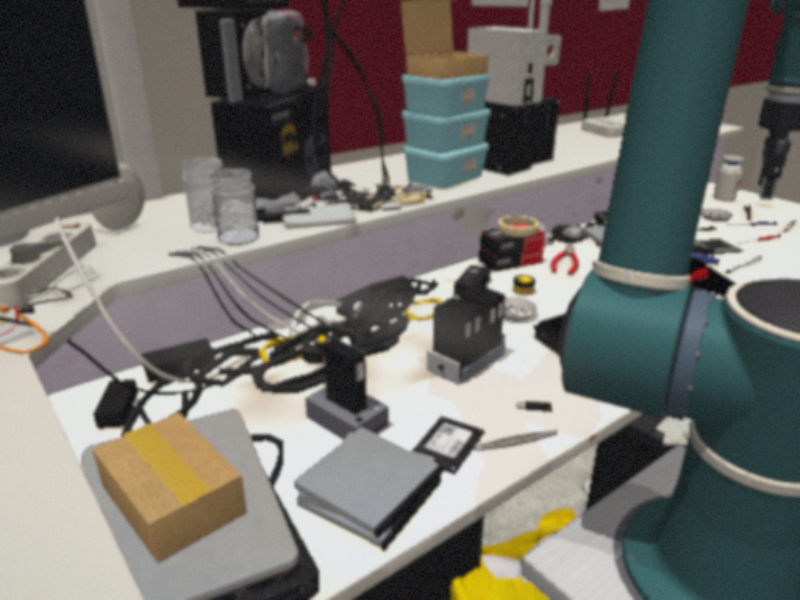

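View pics/sd.png

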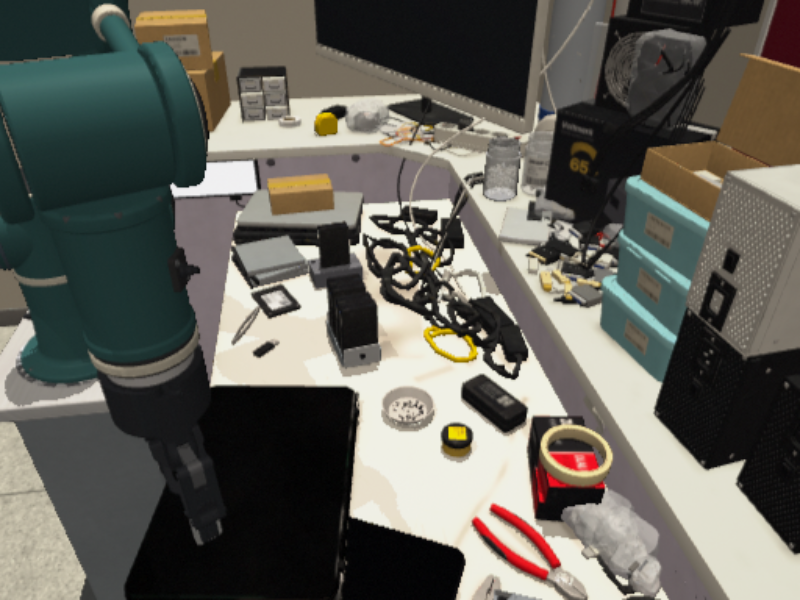

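The scene picture shows the drive in the dock at px (348,385) and the four filed drives in the rack at (465,325). In the side view the dock is at (335,255) and the rack at (352,320). Next I fit the top faces from the depth.

Run:
```python
from h import *
for n in("scene","side"):
    W=np.load(n+".npy").reshape(-1,3)
    for nm,c,r,z0 in(("rack",(.47,-.06),.12,.118),("drive",(.468,.178),.07,.126)):
        m=(np.hypot(W[:,0]-c[0],W[:,1]-c[1])<r)
        for lo,hi in((z0-.005,z0+.006),(.02,z0+.006)):
            P=W[m&(W[:,2]>lo)&(W[:,2]<hi)]
            if len(P)<10: print(n,nm,len(P));continue
            rc=cv2.minAreaRect((P[:,:2]*1000).astype(np.float32)); print(n,nm,lo,len(P),"med",np.median(P,0).round(4),rc, P.min(0).round(3),P.max(0).round(3))
```

```text
scene rack 0.11299999999999999 534 med [ 0.4854 -0.0589  0.1186] ((490.0656433105469, -68.20802307128906), (65.70964050292969, 116.946533203125), 9.818547248840332) [ 0.45  -0.131  0.113] [ 0.53  -0.007  0.122]
scene rack 0.02 2179 med [ 0.4685 -0.0398  0.0797] ((517.2484130859375, -59.07463836669922), (133.3828125, 136.78469848632812), 10.09422492980957) [ 0.443 -0.137  0.02 ] [0.576 0.014 0.122]
scene drive 0.121 216 med [0.471  0.1837 0.1262] ((474.0067443847656, 181.69676208496094), (62.602073669433594, 27.437965393066406), 9.362996101379395) [0.444 0.164 0.121] [0.505 0.199 0.128]
scene drive 0.02 1837 med [0.4571 0.191  0.0533] ((465.9779357910156, 181.03521728515625), (122.08580780029297, 81.63268280029297), 1.7696123123168945) [0.404 0.139 0.02 ] [0.527 0.223 0.128]
side rack 0.11299999999999999 482 med [ 0.4885 -0.0833  0.1174] ((488.1842041015625, -72.28221130371094), (61.5352668762207, 117.54220581054688), 9.85962200164795) [ 0.45  -0.134  0.113] [ 0.527 -0.012  0.12 ]
side rack 0.02 1508 med [ 0.4881 -0.1211  0.0887] ((519.7354125976562, -64.96918487548828), (140.4803009033203, 135.9295196533203), 12.190329551696777) [ 0.444 -0.144  0.02 ] [0.581 0.014 0.12 ]
side drive 0.121 85 med [0.4727 0.1748 0.1252] ((473.8409729003906, 177.70416259765625), (60.86114501953125, 30.323585510253906), 9.33871078491211) [0.443 0.162 0.121] [0.505 0.193 0.129]
side drive 0.02 868 med [0.4718 0.1674 0.0551] ((464.7283935546875, 182.16351318359375), (121.02725219726562, 82.34801483154297), 10.425256729125977) [0.401 0.134 0.02 ] [0.53  0.223 0.129]
```

>>> {"api": "step_arm", "payload": {"motion": [[[0.0854,0.023,0.067,0.02,0,0,9],[0.0854,0.046,0.134,0.04,0,0,18],[0.0854,0.07,0.2,0.06,0,0,27],[0.0854,0.093,0.267,0.08,0,0,36],[0.0854,0.116,0.334,0.08,0,0,45],[0.0854,0.14,0.4,0.08,0,0,54],[0.0854,0.163,0.467,0.08,0,0,63],[0.0854,0.187,0.534,0.08,0,0,73]]]}}

```text
time: 1.8
tool_pos: [0.4641, -0.1392, 0.3332]
tcp_rot: [2.021, 2.403, 0.001]
wrist_force: [0.5, -0.1, 0.2]
width: 1.003
```

Run:
```python
from h import *
im,d,W,T=cloud("wrist"); print(T.round(3)); np.save("w1.npy",W)
cv2.imwrite("pics/w1.png",im)
v,u=np.where((W[...,2]>.112)&(W[...,2]<.124))
print(len(u),u.min(),u.max(),v.min(),v.max())
P=W[v,u]; rc=cv2.minAreaRect((P[:,:2]*1000).astype(np.float32));print(rc)
```

```text
[[ 0.985  0.163  0.052  0.452]
 [ 0.171 -0.942 -0.29  -0.066]
 [ 0.002  0.295 -0.956  0.453]
 [ 0.     0.     0.     1.   ]]
6796 256 323 44 167
((490.8030700683594, -69.93267059326172), (62.822425842285156, 114.22626495361328), 10.155667304992676)
```

View pics/w1.png

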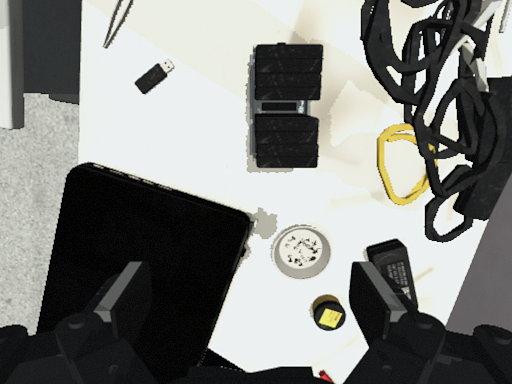

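The wrist picture shows the rack with drive tops at px (255–323, 44–167), the gap at rows 100–115 and the seat visible inside it. Now I locate the gap edges and the row's yaw.

```bash
cat >> h.py <<'E'
def row(W,z0=.118,c=(.4905,-.070),show=True):
    m=(abs(W[...,2]-z0)<.005)&(np.hypot(W[...,0]-c[0],W[...,1]-c[1])<.085)
    P=W[m]; rc=cv2.minAreaRect((P[:,:2]*1000).astype(np.float32)); a=np.radians(rc[2] if rc[2]<45 else rc[2]-90)
    ex=np.array([np.cos(a),np.sin(a)]);ey=np.array([-np.sin(a),np.cos(a)])
    s=(P[:,:2]-c)@ey*1000; x=(P[:,:2]-c)@ex*1000
    mid=abs(x-np.median(x))<20
    h,e=np.histogram(s[mid],np.arange(-75,75,1.))
    if show: print("yaw",np.degrees(a),"x lims",np.percentile(x,[1,99]).round(1),"s lims",np.percentile(s,[1,99]).round(1),"z",np.median(P[:,2]))
    print([(int(b),int(k)) for k,b in zip(h,e) if k>0])
    return a,P,s,x
E
python3 - <<'E'
from h import *
row(np.load("w1.npy"))
W=np.load("w1.npy")
c=np.array((.4905,-.07));a=np.radians(10);ex=np.array([np.cos(a),np.sin(a)]);ey=np.array([-ex[1],ex[0]])
q=W[...,:2]-c;x=q@ex;s=q@ey
for lo,hi in((.003,.02),(.02,.045)):
    m=(abs(x)<.02)&(abs(s)<.09)&(W[...,2]>lo)&(W[...,2]<hi);h,e=np.histogram(s[m]*1000,np.arange(-90,90,2));print(lo,[(int(b),int(k)) for k,b in zip(h,e) if k])
m=(abs(s)<.008)&(abs(x)<.05);print([(r,np.nanmedian(W[...,2][m&(abs(x*1000-r)<2)]).round(4)) for r in range(-44,45,4)])
E
```

```text
yaw 10.155667304992676 x lims [-30.4  29.7] s lims [-55.7  56. ] z 0.11723334717429848
[(-57, 40), (-56, 41), (-55, 39), (-54, 40), (-53, 38), (-52, 40), (-51, 40), (-50, 40), (-49, 40), (-48, 40), (-47, 40), (-46, 40), (-45, 40), (-44, 40), (-43, 39), (-42, 41), (-41, 41), (-40, 40), (-39, 41), (-38, 41), (-37, 41), (-36, 41), (-35, 41), (-34, 41), (-33, 40), (-32, 41), (-31, 41), (-30, 41), (-29, 40), (-28, 40), (-27, 42), (-26, 41), (-25, 42), (-24, 46), (-23, 49), (-22, 38), (-21, 58), (-20, 41), (-19, 48), (-18, 45), (-17, 43), (-16, 42), (-15, 41), (-14, 41), (-13, 41), (-12, 42), (-11, 42), (-10, 41), (-9, 42), (-8, 2), (8, 43), (9, 41), (10, 42), (11, 42), (12, 42), (13, 42), (14, 42), (15, 55), (16, 63), (17, 49), (18, 42), (19, 42), (20, 42), (21, 42), (22, 42), (23, 60), (24, 65), (25, 45), (26, 42), (27, 43), (28, 43), (29, 42), (30, 59), (31, 53), (32, 59), (33, 44), (34, 43), (35, 43), (36, 49), (37, 69), (38, 52), (39, 45), (40, 43), (41, 43), (42, 51), (43, 66), (44, 57), (45, 44), (46, 44), (47, 47), (48, 59), (49, 63), (50, 50), (51, 42), (52, 46), (53, 60), (54, 64), (55, 49), (56, 44)]
0.003 [(-8, 60), (-6, 30), (-4, 64), (-2, 64), (0, 32), (2, 63), (4, 63), (6, 31)]
0.02 [(-10, 24), (-8, 8), (68, 3), (70, 13)]
[(-44, np.float64(-0.0007)), (-40, np.float64(-0.0008)), (-36, np.float64(0.0246)), (-32, np.float64(0.0054)), (-28, np.float64(0.0055)), (-24, np.float64(0.0055)), (-20, np.float64(0.011)), (-16, np.float64(0.011)), (-12, np.float64(0.0105)), (-8, np.float64(0.0101)), (-4, np.float64(0.0106)), (0, np.float64(0.0107)), (4, np.float64(0.0107)), (8, np.float64(0.0107)), (12, np.float64(0.0101)), (16, np.float64(0.0101)), (20, np.float64(0.0108)), (24, np.float64(0.0053)), (28, np.float64(0.0051)), (32, np.float64(0.0092)), (36, np.float64(0.0253)), (40, np.float64(-0.0008)), (44, np.float64(-0.001))]
```

>>> {"api": "step_arm", "payload": {"motion": [[[0.0854,0.0,0.06,0,0,0,0],[0.0854,0.0,0.12,0,0,0,0],[0.0854,0.0,0.18,0,0,0,0],[0.0854,0.0,0.22,0,0,0,0],[0.0854,0.0,0.22,0,0,0,0],[0.0854,0.0,0.22,0,0,0,0],[0.0854,0.0,0.22,0,0,0,0],[0.0854,0.0,0.22,0,0,0,0]]]}}

```text
time: 2.85
tool_pos: [0.4662, 0.0867, 0.3333]
tcp_rot: [-2.011, -2.412, -0.011]
wrist_force: [-0.3, 0.0, -0.5]
width: 1.001
```

Run:
```python
from h import *
s=read_state();print(s["tool_pos"],s["tcp_rot"])
im,d,W,T=cloud("wrist"); np.save("w2.npy",W);cv2.imwrite("pics/w2.png",im)
m=(abs(W[...,2]-.126)<.005)&(np.hypot(W[...,0]-.474,W[...,1]-.18)<.06)
P=W[m];rc=cv2.minAreaRect((P[:,:2]*1000).astype(np.float32));print(len(P),rc,P.mean(0))
c=np.array((.4905,-.07));a=np.radians(10);ex=np.array([np.cos(a),np.sin(a)]);ey=np.array([-ex[1],ex[0]])
for n in("w2","scene","side"):
    W=np.load(n+".npy");q=W[...,:2]-c;x=q@ex;s=q@ey
    for lo,hi in((.014,.022),(.022,.030),(.036,.043)):
        m=(abs(x)<.022)&(abs(s)<.09)&(W[...,2]>lo)&(W[...,2]<hi);h,e=np.histogram(s[m]*1000,np.arange(-90,90,1));print(n,lo,[(int(b),int(k)) for k,b in zip(h,e) if k])
```

```text
[0.46620202 0.08674631 0.33325839] [-2.01078209 -2.41208612 -0.01088664]
1914 ((475.7856140136719, 180.35914611816406), (62.24679946899414, 24.383007049560547), 10.286645889282227) [0.47500504 0.18041338 0.12514818]
w2 0.014 [(56, 2), (57, 8), (67, 30), (68, 21), (71, 10), (72, 2)]
w2 0.022 [(56, 8), (57, 63), (58, 1), (66, 1), (67, 48), (68, 20), (69, 3), (70, 8), (71, 5), (72, 3)]
w2 0.036 [(56, 8), (57, 65), (58, 1), (65, 33), (66, 22), (67, 43), (68, 4)]
scene 0.014 [(-9, 1), (-8, 2), (66, 3), (67, 3), (68, 18), (69, 4), (70, 2), (71, 1)]
scene 0.022 [(-9, 3), (-8, 1), (65, 2), (66, 7), (67, 7), (68, 9), (69, 5), (70, 2), (71, 3), (72, 1), (73, 2), (74, 1)]
scene 0.036 [(54, 1), (55, 3), (56, 9), (57, 11), (58, 5), (59, 4), (63, 2), (64, 4), (65, 2), (66, 8), (67, 4), (68, 8), (69, 5), (71, 1)]
side 0.014 [(-71, 1), (-69, 1), (-68, 5), (-67, 4), (-66, 7), (-65, 8), (-64, 3), (-63, 1)]
side 0.022 [(-70, 6), (-69, 2), (-67, 4), (-66, 6), (-65, 5), (-64, 5), (-63, 7), (-62, 2), (-60, 1)]
side 0.036 [(-68, 3), (-67, 1), (-66, 7), (-65, 7), (-64, 5), (-63, 5), (-62, 1), (-61, 3), (-60, 6), (-59, 3), (-58, 6), (-57, 4), (-56, 4)]
```

>>> {"api": "step_arm", "payload": {"motion": [[[0.0854,0.005,0.05,-0.03,0,0,0],[0.0854,0.0093,0.0935,-0.07,0,0,0],[0.0854,0.0093,0.0935,-0.12,0,0,0],[0.0854,0.0093,0.0935,-0.16,0,0,0],[0.0854,0.0093,0.0935,-0.2,0,0,0],[0.0854,0.0093,0.0935,-0.229,0,0,0],[0.0854,0.0093,0.0935,-0.229,0,0,0],[0.0854,0.0093,0.0935,-0.229,0,0,0]]]}}

```text
time: 3.9
tool_pos: [0.4765, 0.1803, 0.1054]
tcp_rot: [-2.012, -2.412, -0.013]
wrist_force: [1.1, 0.1, 0.2]
width: 1.001
```

>>> {"api": "step_arm", "payload": {"motion": [[[0.055,0,0,0,0,0,0],[0.055,0,0,0,0,0,0],[0.055,0,0,0,0,0,0],[0.055,0,0,0,0,0,0],[0.055,0,0,0,0,0,0],[0.055,0,0,0,0,0,0],[0.055,0,0,0,0,0,0],[0.055,0,0,0,0,0,0]]], "newtons": 60}}

```text
time: 4.9
tool_pos: [0.477, 0.1806, 0.1071]
tcp_rot: [2.012, 2.413, 0.015]
wrist_force: [-2.9, -0.8, 6.0]
width: 0.712
```

>>> {"api": "step_arm", "payload": {"motion": [[[0.055,0,0,0.01,0,0,0],[0.055,0,0,0.02,0,0,0],[0.055,0,0,0.03,0,0,0],[0.055,0,0,0.06,0,0,0],[0.055,0,0,0.1,0,0,0],[0.055,0,0,0.14,0,0,0],[0.055,0,0,0.14,0,0,0],[0.055,0,0,0.14,0,0,0]]]}}

```text
time: 5.9
tool_pos: [0.4765, 0.1804, 0.2466]
tcp_rot: [-2.012, -2.413, -0.014]
wrist_force: [0.3, -0.5, -3.1]
width: 0.719
```

Run:
```python
from h import *
s=read_state();print(s["tool_pos"],s["tcp_rot"],s["wrist_force"],s["torque"],s["width"])
im,d,W,T=cloud("side");im2,d2,W2,T2=cloud("scene")
for w in (W,W2):
    m=(np.hypot(w[...,0]-.477,w[...,1]-.18)<.05)&(w[...,2]>.12)&(w[...,2]<.2)
    P=w[m];print(len(P),P.min(0),P.max(0))
    for zz in np.arange(.13,.23,.015):
        Q=w[(np.hypot(w[...,0]-.477,w[...,1]-.18)<.03)&(abs(w[...,2]-zz)<.006)]
        if len(Q)>4: print(zz.round(3),len(Q),np.median((Q[:,:2]-(.477,.18))@(-.177,.984))*1000)
```

```text
[0.47654503 0.18039899 0.24657678] [-2.01196852 -2.4127093  -0.0140372 ] [ 0.30894097 -0.47803506 -3.11990487] [ 0.03077534  0.01192262 -0.00159365] 0.7186115677407384
280 [0.44268997 0.15731103 0.15230464] [0.50773838 0.18240698 0.1997976 ]
0.16 54 -11.93338012629804
0.175 56 -12.039703178211392
0.19 60 -11.645087771888573
0.205 61 -11.579401378848424
0.22 61 -11.949666979207615
536 [0.44072249 0.16216998 0.15290163] [0.5036074  0.19889605 0.19999834]
0.16 81 13.27510898176154
0.175 87 13.014354980811472
0.19 90 13.285493035712305
0.205 91 13.083440269542036
0.22 95 13.241417145259707
```

>>> {"api": "step_arm", "payload": {"motion": [[[0.055,0.002,-0.04,0.0,-5,-0.9,0],[0.055,0.004,-0.09,0.0,-10,-1.8,0],[0.055,0.006,-0.14,0.0,-15,-2.7,0],[0.055,0.008,-0.19,0.0,-19.7,-3.5,0],[0.055,0.0096,-0.2261,0,-19.7,-3.5,0],[0.055,0.0096,-0.2261,-0.015,-19.7,-3.5,0],[0.055,0.0096,-0.2261,-0.0196,-19.7,-3.5,0],[0.055,0.0096,-0.2261,-0.0196,-19.7,-3.5,0]]]}}

```text
time: 7.0
tool_pos: [0.4846, -0.0452, 0.224]
tcp_rot: [1.83, 2.199, -0.318]
wrist_force: [0.0, -0.3, -1.5]
width: 0.716
```

```bash
cat >> h.py <<'E'
from scipy.spatial.transform import Rotation as R
C=np.array((.4905,-.07));EX=np.array([.9845,.1754]);EY=np.array([-.1754,.9845])
def st():
    s=read_state();p=s["tool_pos"];M=R.from_rotvec(s["tcp_rot"]).as_matrix();q=p[:2]-C
    y=M[:,1]*np.sign(M[0,1]); zt=M[:,2]; ts=zt[:2]@EY
    th=np.degrees(np.arctan2(-ts,-zt[2])); # + = top to +s
    t=np.radians(th);u=np.array([-np.sin(t),-np.cos(t)]);r=np.array([np.cos(t),-np.sin(t)])
    tc=np.array([q@EY,p[2]])*1000
    f=s["wrist_force"];
    print("t",round(s["time"],2),"tcp",p.round(4),"x,s,z",(q@EX*1000).round(1),tc.round(1),"tilt",th.round(2),"tiltx",np.degrees(zt[:2]@EX).round(2),"yaw",np.degrees(np.arctan2(y[1],y[0])).round(2))
    print("corner R",(tc+93.1*u+12.25*r).round(1),"L",(tc+93.1*u-12.25*r).round(1),"F x,s,z",(f[:2]@EX).round(1),(f[:2]@EY).round(1),f[2].round(1),"T",s["torque"].round(2),"w",s["width"].round(3))
E
python3 - <<'E'
from h import *
st()
ims=[]
for n in("side","scene"):
    im,d,W,T=cloud(n);np.save(n+"2.npy",W)
    P=np.array([.49,-.07,.1]);K=np.array(get_calibration(n)["K"]);p=K@(np.linalg.inv(T)@[*P,1])[:3];u,v=(p[:2]/p[2]).astype(int)
    ims.append(cv2.resize(im[max(v-70,0):v+50,u-60:u+60],(400,400),interpolation=cv2.INTER_CUBIC))
cv2.imwrite("pics/b.png",np.hstack(ims))
E
```

```text
t 7.0 tcp [ 0.4846 -0.0452  0.224 ] x,s,z -1.5 [ 25.4 224. ] tilt 19.66 tiltx 0.09 yaw 10.46Traceback (most recent call last):
  File "<stdin>", line 2, in <module>
  File "h.py", line 30, in st
    print("corner R",(tc+93.1*u+12.25*r).round(1),"L",(tc+93.1*u-12.25*r).round(1),"F x,s,z",(f[:2]@EX).round(1),(f[:2]@EY).round(1),f[2].round(1),"T",s["torque"].round(2),"w",s["width"].round(3))
                                                                                                                                                                                ^^^^^^^^^^^^^^^^
AttributeError: 'float' object has no attribute 'round'
```

```bash
sed -i 's/s\["width"\].round(3)/round(float(s["width"]),3)/' h.py
python3 - <<'E'
from h import *
st()
ims=[]
for n in("side","scene"):
    im,d,W,T=cloud(n);np.save(n+"2.npy",W)
    P=np.array([.49,-.07,.1]);K=np.array(get_calibration(n)["K"]);p=K@(np.linalg.inv(T)@[*P,1])[:3];u,v=(p[:2]/p[2]).astype(int)
    ims.append(cv2.resize(im[max(v-60,0):v+40,u-50:u+50],(390,390),interpolation=cv2.INTER_CUBIC))
    # drive lower edge: points above tops
    q=W[...,:2]-C;x=q@EX;s=q@EY;m=(abs(x)<.025)&(abs(s)<.06)&(W[...,2]>.124)&(W[...,2]<.2)
    i=np.argsort(W[...,2][m])[:12];print(n,"lowest z,s",np.c_[W[...,2][m],s[m]][i].mean(0)*1000)
im,d,W,T=cloud("wrist");np.save("w3.npy",W);cv2.imwrite("pics/w3.png",im)
q=W[...,:2]-C;x=q@EX;s=q@EY
m=(abs(x)<.015)&(abs(s)<.09);A=np.c_[s[m],W[...,2][m]]*1000
h,e=np.histogram(A[:,0],np.arange(-20,75,1.))
for b in np.arange(-10,75,3): 
    k=(A[:,0]>=b)&(A[:,0]<b+3)
    if k.sum()>3: print(b,k.sum(),np.percentile(A[k,1],[2,50,98]).round(1),end=";")
cv2.imwrite("pics/b.png",np.hstack(ims+[]))
E
```

```text
t 7.0 tcp [ 0.4846 -0.0452  0.224 ] x,s,z -1.5 [ 25.4 224. ] tilt 19.66 tiltx 0.09 yaw 10.46
corner R [  5.6 132.2] L [-17.4 140.5] F x,s,z -0.0 -0.3 -1.5 T [ 0.24 -0.02  0.02] w 0.716
side lowest z,s [141.13727379 -17.17665801]
scene lowest z,s [136.73155199   6.38100645]
-10 738 [ 91.4 104.  115. ];5 161 [134.5 137.8 141.4];8 306 [116.3 143.1 149.4];11 401 [116.3 150.8 158.1];14 422 [116.4 159.2 166.2];17 473 [116.4 168.  174.6];20 894 [116.7 180.9 246.4];23 1215 [116.6 243.9 246.2];26 1299 [116.7 242.5 245. ];29 1394 [116.1 206.4 243.9];32 1518 [116.  214.9 242.9];35 1639 [116.7 222.4 241.7];38 1807 [116.7 230.2 240.6];41 1632 [116.6 236.3 239.6];44 218 [116.1 117.3 118.6];47 238 [115.7 117.5 269.6];50 1502 [116.7 270.9 273.6];53 960 [116.4 273.8 275.1];56 2112 [ 16.3  80.  116.9];59 5 [277.5 278.2 278.4];62 41 [37.8 39.  88.2];65 509 [-0.7 30.3 40.3];68 190 [-2.  -0.3 26.8];71 175 [-2.1 -0.4 26. ];74 134 [-2.3 -0.8  0.8];
```

View pics/b.png

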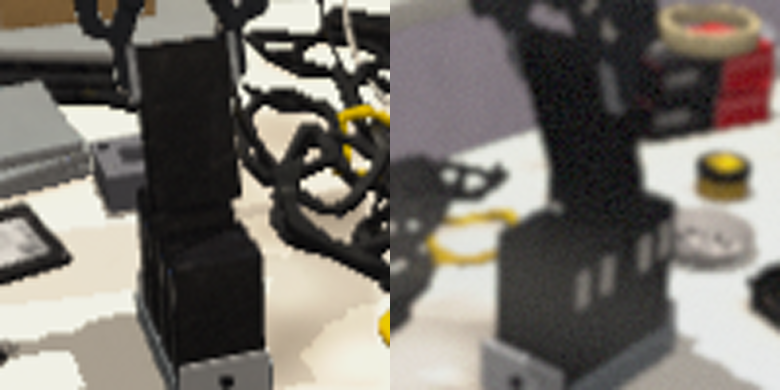

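>>> {"api": "step_arm", "payload": {"motion": [[[0.055,0.001,0,-0.006,0,0,0],[0.055,0.001,0,-0.012,0,0,0],[0.055,0.001,0,-0.018,0,0,0],[0.055,0.001,0,-0.018,0,0,0],[0.055,0.0008,0.001,-0.018,0,0,0],[0.055,0.0006,0.002,-0.018,0,0,0],[0.055,0.0005,0.003,-0.018,0,0,0],[0.055,0.0003,0.004,-0.018,0,0,0]]]}}

```text
time: 8.15
tool_pos: [0.4862, -0.0413, 0.208]
tcp_rot: [1.829, 2.197, -0.315]
wrist_force: [0.9, -0.9, -0.8]
width: 0.721
```

```bash
cat >> h.py <<'E'
def prof(save=None):
    im,d,W,T=cloud("wrist"); q=W[...,:2]-C;x=q@EX*1000;s=q@EY*1000;z=W[...,2]*1000
    if save: cv2.imwrite("pics/%s.png"%save,im)
    m=(abs(x)<20)&(abs(z-118)<4)&(s>-70)&(s<80)
    h,e=np.histogram(s[m],np.arange(-70,80,1.));print("tops",[(int(b),int(k)) for k,b in zip(h,e) if k>3])
    # outer faces / inner faces profile
    for zz in (25,38.5,60,80,100,110):
        m=(abs(x)<20)&(abs(z-zz)<2.5)&(abs(s)<80)
        h,e=np.histogram(s[m],np.arange(-80,80,1.));print(zz,[(int(b),int(k)) for k,b in zip(h,e) if k>5])
E
python3 - <<'E'
from h import *
st();prof("w4")
E
```

```text
t 8.15 tcp [ 0.4862 -0.0413  0.208 ] x,s,z 0.8 [ 29. 208.] tilt 19.72 tiltx 0.29 yaw 10.49
corner R [  9.1 116.2] L [-13.9 124.5] F x,s,z 0.7 -1.1 -0.8 T [ 0.01  0.03 -0.01] w 0.721
tops [(8, 17), (9, 69), (10, 127), (11, 75), (12, 84), (13, 81), (14, 76), (15, 74), (16, 89), (17, 83), (18, 79), (19, 86), (20, 77), (21, 89), (22, 81), (23, 84), (24, 91), (25, 89), (26, 89), (27, 97), (28, 94), (29, 85), (30, 89), (31, 97), (32, 130), (33, 65), (34, 73), (35, 96), (36, 93), (37, 98), (38, 92), (39, 97), (40, 108), (41, 94), (42, 96), (43, 111), (44, 97), (45, 111), (46, 109), (47, 97), (48, 117), (49, 103), (50, 106), (51, 113), (52, 115), (53, 103), (54, 122), (55, 112), (56, 137), (57, 183), (58, 93)]
25 [(57, 98), (67, 78), (68, 17), (69, 19), (70, 17), (71, 21)]
38.5 [(57, 105), (63, 8), (64, 75), (65, 69), (66, 89), (67, 100)]
60 [(57, 118), (58, 12)]
80 [(57, 129), (58, 38)]
100 [(57, 115), (58, 97)]
110 [(57, 102), (58, 137)]
```

>>> {"api": "step_arm", "payload": {"motion": [[[0.055,-0.0002,0.001,-0.003,0,0,0],[0.055,-0.0003,0.002,-0.004,0,0,0],[0.055,-0.0005,0.003,-0.004,0,0,0],[0.055,-0.0007,0.004,-0.004,0,0,0],[0.055,-0.001,0.0055,-0.004,0,0,0],[0.055,-0.0012,0.007,-0.004,0,0,0],[0.055,-0.0014,0.008,-0.004,0,0,0],[0.055,-0.0014,0.008,-0.004,0,0,0]]]}}

```text
time: 9.2
tool_pos: [0.4847, -0.0331, 0.204]
tcp_rot: [1.829, 2.197, -0.314]
wrist_force: [0.1, -0.8, -1.7]
width: 0.721
```

Run:
```python
from h import *
st();prof("w5")
```

```text
t 9.2 tcp [ 0.4847 -0.0331  0.204 ] x,s,z 0.8 [ 37.4 204. ] tilt 19.7 tiltx 0.29 yaw 10.5
corner R [ 17.5 112.2] L [ -5.5 120.4] F x,s,z 0.0 -0.8 -1.7 T [ 0.18  0.04 -0.03] w 0.721
tops [(18, 7), (19, 83), (20, 112), (21, 82), (22, 79), (23, 94), (24, 94), (25, 86), (26, 84), (27, 99), (28, 89), (29, 92), (30, 92), (31, 96), (32, 91), (33, 85), (34, 109), (35, 91), (36, 96), (37, 105), (38, 89), (39, 101), (40, 103), (41, 96), (42, 150), (43, 42), (44, 6), (45, 85), (46, 94), (47, 118), (48, 102), (49, 114), (50, 106), (51, 116), (52, 104), (53, 118), (54, 109), (55, 110), (56, 121), (57, 116), (58, 120), (59, 112), (60, 122), (61, 121), (62, 116), (63, 132), (64, 118), (65, 117), (66, 142), (67, 175), (68, 123)]
25 [(59, 38), (67, 95), (68, 16), (69, 15), (70, 15), (71, 25)]
38.5 [(60, 84), (61, 12), (64, 70), (65, 70), (66, 78), (67, 105)]
60 [(62, 73), (63, 35)]
80 [(64, 91), (65, 49)]
100 [(66, 101), (67, 58)]
110 [(67, 95), (68, 94)]
```

>>> {"api": "step_arm", "payload": {"motion": [[[0.055,0.0009,-0.005,0.001,3.35,0.6,0],[0.055,0.0018,-0.0103,0.0017,6.7,1.2,0],[0.055,0.0028,-0.0159,0.0021,10.1,1.8,0],[0.055,0.0038,-0.0215,0.0021,13.5,2.4,0],[0.055,0.0038,-0.0215,0.0021,13.5,2.4,0],[0.055,0.0038,-0.0215,0.0021,13.5,2.4,0],[0.055,0.0038,-0.0215,0.0015,13.5,2.4,0],[0.055,0.0038,-0.0215,0.0,13.5,2.4,0]]]}}

```text
time: 10.25
tool_pos: [0.4885, -0.0541, 0.2038]
tcp_rot: [1.955, 2.35, -0.097]
wrist_force: [0.5, -0.7, -1.6]
width: 0.719
```

Run:
```python
from h import *
st();prof("w6")
ims=[]
for n in("side","scene"):
    im,d,W,T=cloud(n)
    P=np.array([.49,-.07,.1]);K=np.array(get_calibration(n)["K"]);p=K@(np.linalg.inv(T)@[*P,1])[:3];u,v=(p[:2]/p[2]).astype(int)
    ims.append(cv2.resize(im[max(v-60,0):v+40,u-50:u+50],(390,390),interpolation=cv2.INTER_CUBIC))
cv2.imwrite("pics/c.png",cv2.convertScaleAbs(np.hstack(ims),alpha=1.8,beta=10))
```

```text
t 10.25 tcp [ 0.4885 -0.0541  0.2038] x,s,z 0.8 [ 16.  203.8] tilt 6.01 tiltx 0.3 yaw 10.5
corner R [ 18.5 110. ] L [ -5.9 112.5] F x,s,z 0.4 -0.7 -1.6 T [ 0.01 -0.02  0.  ] w 0.719
tops [(18, 134), (19, 89), (20, 96), (21, 85), (22, 95), (23, 107), (24, 102), (25, 93), (26, 101), (27, 104), (28, 95), (29, 109), (30, 93), (31, 102), (32, 99), (33, 109), (34, 105), (35, 106), (36, 103), (37, 97), (38, 112), (39, 106), (40, 104), (41, 127), (42, 68), (43, 66), (44, 100), (45, 104), (46, 124), (47, 104), (48, 108), (49, 119), (50, 121), (51, 108), (52, 117), (53, 108), (54, 108), (55, 125), (56, 123), (57, 109), (58, 122), (59, 115), (60, 119), (61, 109), (62, 126), (63, 124), (64, 126), (65, 117), (66, 140), (67, 96)]
25 [(59, 44), (67, 25), (68, 17), (69, 13), (70, 12), (71, 14)]
38.5 [(60, 47), (64, 56), (65, 78), (66, 64), (67, 54)]
60 []
80 []
100 [(66, 59)]
110 [(66, 37), (67, 24)]
```

View pics/c.png

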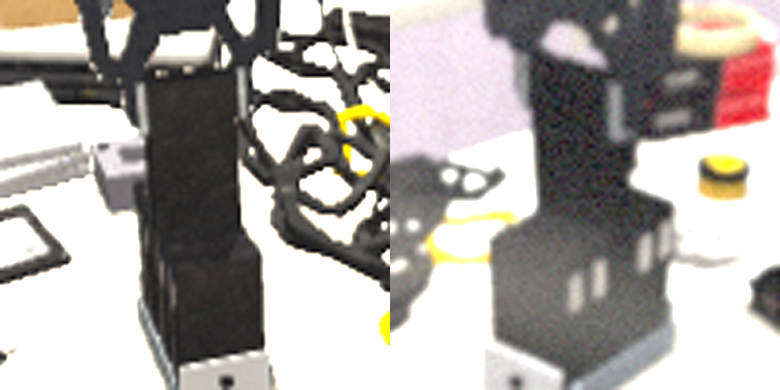

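The drive's bottom is now inside the opened gap with neighbour b leaning lightly. Both bottom corners are below the tops (z about 110 and 112). I'll descend in stages and ease toward the final centre, s ≈ +2 mm.

```bash
cat >> h.py <<'E'
def plan(*wps,dx=0):
    """waypoints: (bottom-centre s mm, z mm, tilt deg)"""
    s=read_state();p=s["tool_pos"];M=R.from_rotvec(s["tcp_rot"]).as_matrix();zt=M[:,2]
    th0=np.degrees(np.arctan2(-(zt[:2]@EY),-zt[2]));s0=(p[:2]-C)@EY*1000
    for b,z,t in wps:
        r=np.radians(t);ds=b+93.1*np.sin(r)-s0;dz=z+93.1*np.cos(r)-p[2]*1000
        d=np.r_[(EY*ds+EX*dx)/1000,dz/1000];a=th0-t
        print((b,z,t),d.round(4),(EX*a).round(2))
E
python3 - <<'E'
from h import *
plan((6,105,5.5),(5.5,98,5),(5,91,4.5),(4.5,84,4))
E
```

```text
(6, 105, 5.5) [ 0.0002 -0.0009 -0.006 ] [0.49 0.09]
(5.5, 98, 5) [ 0.0004 -0.0022 -0.013 ] [0.98 0.17]
(5, 91, 4.5) [ 0.0006 -0.0035 -0.0199] [1.47 0.26]
(4.5, 84, 4) [ 0.0009 -0.0048 -0.0268] [1.97 0.35]
```

>>> {"api": "step_arm", "payload": {"motion": [[[0.055,0.0001,-0.0005,-0.003,0.25,0.05,0],[0.055,0.0002,-0.0009,-0.006,0.5,0.1,0],[0.055,0.0003,-0.0015,-0.0095,0.75,0.13,0],[0.055,0.0004,-0.0022,-0.013,1,0.17,0],[0.055,0.0005,-0.0028,-0.0165,1.2,0.22,0],[0.055,0.0006,-0.0035,-0.02,1.5,0.26,0],[0.055,0.0006,-0.0035,-0.02,1.5,0.26,0],[0.055,0.0006,-0.0035,-0.02,1.5,0.26,0]]]}}

```text
time: 11.4
tool_pos: [0.489, -0.0578, 0.1837]
tcp_rot: [1.969, 2.366, -0.072]
wrist_force: [0.7, 0.0, -0.9]
width: 0.719
```

Run:
```python
from h import *
st();prof("w7");plan((4.5,84,4),(4,77,3.5),(3.5,70,3),(3,63,3))
```

```text
t 11.4 tcp [ 0.489  -0.0578  0.1837] x,s,z 0.6 [ 12.3 183.7] tilt 4.47 tiltx 0.27 yaw 10.47
corner R [17.2 89.9] L [-7.2 91.9] F x,s,z 0.7 -0.1 -0.9 T [-0.05  0.01  0.  ] w 0.719
tops [(18, 105), (19, 150), (20, 98), (21, 117), (22, 127), (23, 116), (24, 116), (25, 118), (26, 123), (27, 108), (28, 136), (29, 115), (30, 125), (31, 121), (32, 131), (33, 125), (34, 125), (35, 119), (36, 130), (37, 124), (38, 132), (39, 126), (40, 128), (41, 129), (42, 145), (43, 75), (44, 90), (45, 129), (46, 148), (47, 121), (48, 133), (49, 140), (50, 142), (51, 132), (52, 141), (53, 138), (54, 138), (55, 139), (56, 133), (57, 146), (58, 142), (59, 146), (60, 150), (61, 147), (62, 143), (63, 144), (64, 153), (65, 143), (66, 158), (67, 162)]
25 [(59, 24), (67, 46), (68, 13), (69, 15), (70, 21), (71, 12)]
38.5 [(64, 88), (65, 68), (66, 68), (67, 91)]
60 [(62, 58)]
80 []
100 [(66, 68)]
110 [(67, 67)]
(4.5, 84, 4) [ 0.0002 -0.0013 -0.0069] [0.47 0.08]
(4, 77, 3.5) [ 0.0005 -0.0026 -0.0139] [0.96 0.17]
(3.5, 70, 3) [ 0.0007 -0.0039 -0.0208] [1.45 0.26]
(3, 63, 3) [ 0.0008 -0.0044 -0.0278] [1.45 0.26]
```

>>> {"api": "step_arm", "payload": {"motion": [[[0.055,0.0001,-0.0007,-0.0035,0.25,0.05,0],[0.055,0.0002,-0.0013,-0.007,0.5,0.1,0],[0.055,0.0003,-0.002,-0.0105,0.75,0.13,0],[0.055,0.0005,-0.0026,-0.014,1,0.17,0],[0.055,0.0006,-0.0033,-0.0175,1.2,0.22,0],[0.055,0.0007,-0.0039,-0.021,1.45,0.26,0],[0.055,0.0008,-0.0042,-0.0245,1.45,0.26,0],[0.055,0.0008,-0.0044,-0.0278,1.45,0.26,0]]]}}

```text
time: 12.45
tool_pos: [0.4898, -0.0622, 0.1558]
tcp_rot: [1.982, 2.381, -0.047]
wrist_force: [-0.3, 1.3, -1.3]
width: 0.719
```

Run:
```python
from h import *
st();prof("w8");plan((2.8,56,2.7),(2.5,50,2.5),(2.3,44,2),(2,38,1.8))
```

```text
t 12.45 tcp [ 0.4898 -0.0622  0.1558] x,s,z 0.7 [  7.8 155.8] tilt 3.01 tiltx 0.28 yaw 10.47
corner R [15.1 62.2] L [-9.4 63.4] F x,s,z -0.0 1.3 -1.3 T [ 0.07 -0.01  0.02] w 0.719
tops [(-60, 4), (-59, 50), (-58, 83), (-57, 61), (-56, 10), (17, 369), (18, 89), (20, 60), (21, 120), (22, 150), (23, 167), (24, 169), (25, 148), (26, 174), (27, 170), (28, 158), (29, 169), (30, 161), (31, 161), (32, 176), (33, 180), (34, 151), (35, 175), (36, 177), (37, 165), (38, 177), (39, 173), (40, 169), (41, 176), (42, 180), (43, 213), (44, 94), (45, 115), (46, 164), (47, 191), (48, 180), (49, 188), (50, 181), (51, 189), (52, 198), (53, 189), (54, 186), (55, 193), (56, 193), (57, 208), (58, 182), (59, 187), (60, 205), (61, 215), (62, 184), (63, 189), (64, 213), (65, 211), (66, 181), (67, 215), (68, 223), (69, 83)]
25 [(67, 22), (68, 18), (69, 19), (70, 23), (71, 14)]
38.5 [(63, 42), (64, 71), (65, 110), (66, 69), (67, 105)]
60 []
80 []
100 []
110 [(16, 12), (17, 64)]
(2.8, 56, 2.7) [ 0.0001 -0.0006 -0.0063] [0.29 0.05]
(2.5, 50, 2.5) [ 0.0002 -0.0012 -0.0123] [0.49 0.09]
(2.3, 44, 2) [ 0.0004 -0.0022 -0.0183] [0.98 0.18]
(2, 38, 1.8) [ 0.0005 -0.0029 -0.0243] [1.18 0.21]
```

>>> {"api": "step_arm", "payload": {"motion": [[[0.055,0.0001,-0.0003,-0.003,0.15,0.03,0],[0.055,0.0001,-0.0006,-0.006,0.3,0.05,0],[0.055,0.0002,-0.0009,-0.009,0.4,0.07,0],[0.055,0.0002,-0.0012,-0.012,0.5,0.1,0],[0.055,0.0003,-0.0017,-0.015,0.75,0.13,0],[0.055,0.0004,-0.0022,-0.018,1,0.18,0],[0.055,0.0004,-0.0024,-0.02,1.1,0.2,0],[0.055,0.0004,-0.0024,-0.02,1.1,0.2,0]]]}}

```text
time: 13.5
tool_pos: [0.4898, -0.0647, 0.135]
tcp_rot: [1.992, 2.393, -0.028]
wrist_force: [0.0, 0.2, -2.3]
width: 0.714
```

Run:
```python
from h import *
st();prof("w9");plan((2.2,37,1.7),(2.1,32,1.5),(2,27,1.2),(2,22,1))
```

```text
t 13.5 tcp [ 0.4898 -0.0647  0.135 ] x,s,z 0.2 [  5.4 135. ] tilt 1.87 tiltx 0.21 yaw 10.46
corner R [14.6 41.6] L [-9.9 42.4] F x,s,z 0.0 0.2 -2.3 T [0.01 0.   0.01] w 0.714
tops [(-55, 7), (-54, 24), (-53, 57), (-52, 72), (-51, 106), (-50, 124), (-49, 125), (-48, 124), (-47, 138), (-46, 123), (-45, 127), (-44, 126), (-43, 114), (-42, 137), (-41, 144), (-40, 125), (-39, 98), (-38, 13), (16, 407), (17, 267), (25, 14), (26, 95), (27, 180), (28, 214), (29, 221), (30, 223), (31, 229), (32, 219), (33, 229), (34, 220), (35, 224), (36, 223), (37, 220), (38, 233), (39, 230), (40, 235), (41, 229), (42, 234), (43, 220), (44, 239), (45, 226), (46, 240), (47, 229), (48, 251), (49, 280), (50, 32), (51, 180), (52, 237), (53, 252), (54, 249), (55, 259), (56, 251), (57, 266), (58, 266), (59, 240), (60, 280), (61, 247), (62, 268), (63, 268), (64, 259), (65, 283), (66, 256), (67, 261), (68, 290), (69, 244), (70, 277), (71, 279), (72, 261), (73, 277), (74, 282)]
25 [(69, 8), (70, 20), (71, 17)]
38.5 []
60 []
80 []
100 [(15, 82), (16, 218)]
110 [(15, 11), (16, 334), (17, 23)]
(2.2, 37, 1.7) [ 0.0001 -0.0004 -0.0051] [0.18 0.03]
(2.1, 32, 1.5) [ 0.0001 -0.0008 -0.0101] [0.37 0.07]
(2, 27, 1.2) [ 0.0002 -0.0014 -0.0151] [0.67 0.12]
(2, 22, 1) [ 0.0003 -0.0017 -0.0201] [0.86 0.15]
```

>>> {"api": "step_arm", "payload": {"motion": [[[0.055,0.0001,-0.0007,-0.0025,0.1,0.02,0],[0.055,0.0002,-0.0011,-0.005,0.2,0.03,0],[0.055,0.0002,-0.0013,-0.0075,0.3,0.05,0],[0.055,0.0002,-0.0014,-0.01,0.4,0.07,0],[0.055,0.0002,-0.0015,-0.0125,0.5,0.1,0],[0.055,0.0003,-0.0017,-0.015,0.65,0.12,0],[0.055,0.0003,-0.0017,-0.015,0.65,0.12,0],[0.055,0.0003,-0.0017,-0.015,0.65,0.12,0]]]}}

```text
time: 14.55
tool_pos: [0.49, -0.0664, 0.12]
tcp_rot: [1.998, 2.4, -0.017]
wrist_force: [-0.3, 0.6, -2.3]
width: 0.717
```

Run:
```python
from h import *
st();prof("w10");plan((1.8,22,1),(1.9,17,.7),(2,13,.5))
ims=[]
for n in("side","scene"):
    im,d,W,T=cloud(n);np.save(n+"3.npy",W)
    P=np.array([.49,-.07,.08]);K=np.array(get_calibration(n)["K"]);p=K@(np.linalg.inv(T)@[*P,1])[:3];u,v=(p[:2]/p[2]).astype(int)
    ims.append(cv2.resize(im[max(v-50,0):v+40,u-45:u+45],(390,390),interpolation=cv2.INTER_CUBIC))
cv2.imwrite("pics/d.png",cv2.convertScaleAbs(np.hstack(ims),alpha=1.8,beta=10))
```

```text
t 14.55 tcp [ 0.49   -0.0664  0.12  ] x,s,z 0.2 [  3.6 120. ] tilt 1.22 tiltx 0.2 yaw 10.46
corner R [13.9 26.7] L [-10.6  27.2] F x,s,z -0.2 0.6 -2.3 T [ 0.2   0.11 -0.04] w 0.717
tops [(-41, 7), (-40, 33), (-39, 65), (-38, 167), (-37, 215), (-36, 86), (-35, 110), (-34, 162), (-33, 160), (-32, 155), (-31, 171), (-30, 167), (-29, 159), (-28, 177), (-27, 127), (-26, 26), (15, 482), (16, 317), (17, 200), (18, 226), (19, 242), (20, 230), (21, 240), (22, 236), (23, 243), (24, 242), (25, 244), (26, 249), (27, 243), (28, 247), (29, 264), (30, 245), (31, 247), (32, 277), (33, 250), (34, 237), (35, 285), (36, 266), (37, 258), (38, 296), (39, 351), (40, 124), (41, 249), (42, 282), (43, 273), (44, 279), (45, 292), (46, 282), (47, 275), (48, 300), (49, 284), (50, 283), (51, 295), (52, 294), (53, 311), (54, 296), (55, 300), (56, 310), (57, 310), (58, 314), (59, 302), (60, 311), (61, 324), (62, 322), (63, 343), (64, 330)]
25 [(62, 51), (67, 40), (68, 24), (69, 23), (70, 31), (71, 16)]
38.5 [(63, 11), (64, 138), (65, 137), (66, 122), (67, 88)]
60 [(63, 73)]
80 [(63, 79), (64, 6)]
100 [(64, 103)]
110 [(64, 165)]
(1.8, 22, 1) [ 0.     -0.0002 -0.005 ] [0.21 0.04]
(1.9, 17, 0.7) [ 0.0001 -0.0006 -0.01  ] [0.51 0.09]
(2, 13, 0.5) [ 0.0001 -0.0008 -0.014 ] [0.7  0.13]
```

View pics/d.png

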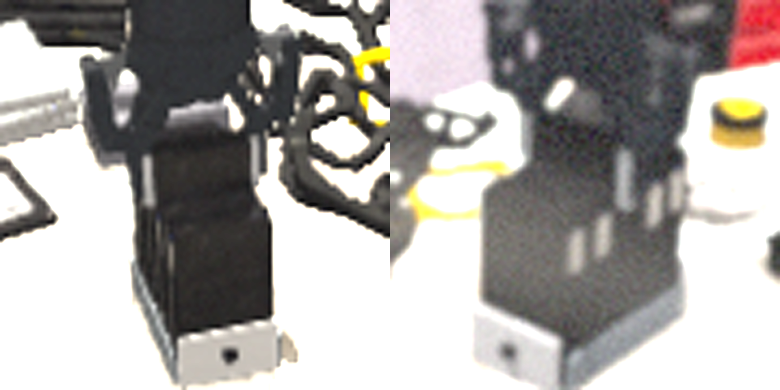

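>>> {"api": "step_arm", "payload": {"motion": [[[0.055,0,-0.0001,-0.002,0.1,0.02,0],[0.055,0,-0.0002,-0.004,0.2,0.03,0],[0.055,0,-0.0003,-0.006,0.3,0.05,0],[0.055,0.0001,-0.0005,-0.008,0.4,0.07,0],[0.055,0.0001,-0.0006,-0.01,0.5,0.09,0],[0.055,0.0001,-0.0007,-0.012,0.6,0.11,0],[0.055,0.0001,-0.0007,-0.012,0.6,0.11,0],[0.055,0.0001,-0.0007,-0.012,0.6,0.11,0]]]}}

```text
time: 15.7
tool_pos: [0.4902, -0.0672, 0.1081]
tcp_rot: [2.003, 2.407, -0.007]
wrist_force: [-0.3, 0.1, -1.3]
width: 0.72
```

Run:
```python
from h import *
st();prof();plan((2,11,.2),(2,9,0.2))
```

```text
t 15.7 tcp [ 0.4902 -0.0672  0.1081] x,s,z 0.2 [  2.8 108.1] tilt 0.62 tiltx 0.2 yaw 10.46
corner R [14.1 14.9] L [-10.4  15.2] F x,s,z -0.3 0.1 -1.3 T [-0.16 -0.   -0.06] w 0.72
tops [(-30, 5), (-29, 32), (-28, 61), (-27, 134), (-26, 179), (-25, 192), (-24, 203), (-23, 215), (-22, 200), (-21, 215), (-20, 191), (-19, 221), (-18, 196), (-17, 129), (-16, 19), (14, 219), (15, 697), (16, 226), (17, 268), (18, 270), (19, 287), (20, 277), (21, 281), (22, 289), (23, 280), (24, 287), (25, 288), (26, 276), (27, 303), (28, 306), (29, 289), (30, 308), (31, 301), (32, 304), (33, 302), (34, 321), (35, 300), (36, 322), (37, 326), (38, 407), (39, 295), (40, 212), (41, 308), (42, 326), (43, 350), (44, 322), (45, 335), (46, 347), (47, 340), (48, 332), (49, 353), (50, 352), (51, 352), (52, 360), (53, 352), (54, 365), (55, 362), (56, 366), (57, 372), (58, 370), (59, 382), (60, 369), (61, 396), (62, 398), (63, 432), (64, 158)]
25 [(67, 26), (68, 22), (69, 32), (70, 32), (71, 16)]
38.5 [(62, 61), (63, 68), (64, 122), (65, 125), (66, 141), (67, 139)]
60 [(63, 79)]
80 [(63, 94)]
100 [(63, 84), (64, 34)]
110 [(63, 40), (64, 155)]
(2, 11, 0.2) [ 0.0001 -0.0005 -0.0041] [0.41 0.07]
(2, 9, 0.2) [ 0.0001 -0.0005 -0.0061] [0.41 0.07]
```

Force-free so far. Now I descend slowly (0.5 mm rows), feeling for the seat.

>>> {"api": "step_arm", "payload": {"motion": [[[0.055,0,-0.0002,-0.0005,0.1,0.02,0],[0.055,0,-0.0003,-0.001,0.2,0.03,0],[0.055,0.0001,-0.0004,-0.0015,0.3,0.05,0],[0.055,0.0001,-0.0005,-0.002,0.4,0.07,0],[0.055,0.0001,-0.0005,-0.0025,0.4,0.07,0],[0.055,0.0001,-0.0005,-0.003,0.4,0.07,0],[0.055,0.0001,-0.0005,-0.003,0.4,0.07,0],[0.055,0.0001,-0.0005,-0.003,0.4,0.07,0]]]}}

```text
time: 16.75
tool_pos: [0.4903, -0.0677, 0.1052]
tcp_rot: [2.006, 2.411, 0.001]
wrist_force: [0.1, -1.0, -2.8]
width: 0.715
```

```bash
python3 -c "
from h import *
st()"
```

```text
t 16.75 tcp [ 0.4903 -0.0677  0.1052] x,s,z 0.2 [  2.3 105.2] tilt 0.21 tiltx 0.21 yaw 10.46
corner R [14.2 12. ] L [-10.3  12.1] F x,s,z -0.1 -1.0 -2.8 T [-0.23 -0.07  0.  ] w 0.715
```

>>> {"api": "step_arm", "payload": {"motion": [[[0.055,0,0,-0.0003,0,0,0],[0.055,0,0,-0.0006,0,0,0],[0.055,0,0,-0.0009,0,0,0],[0.055,0,0,-0.0012,0,0,0],[0.055,0,0,-0.0015,0,0,0],[0.055,0,0,-0.0015,0,0,0],[0.055,0,0,-0.0015,0,0,0],[0.055,0,0,-0.0015,0,0,0]]]}}

```text
time: 17.75
tool_pos: [0.4913, -0.0677, 0.105]
tcp_rot: [2.006, 2.409, 0.002]
wrist_force: [-0.5, -0.0, 7.3]
width: 0.719
```

```bash
python3 -c "
from h import *
st()"
```

```text
t 17.75 tcp [ 0.4913 -0.0677  0.105 ] x,s,z 1.1 [  2.1 105. ] tilt 0.24 tiltx 0.32 yaw 10.45
corner R [14.  11.8] L [-10.5  11.9] F x,s,z -0.5 0.1 7.3 T [0.05 0.24 0.  ] w 0.719
```

>>> {"api": "step_arm", "payload": {"motion": [[[0.055,-0.0005,0,-0.0005,0,0,0],[0.055,-0.0005,0,-0.001,0,0,0],[0.055,-0.0005,0,-0.0015,0,0,0],[0.055,-0.0005,0,-0.0015,0,0,0],[0.055,-0.0005,0,-0.0015,0,0,0],[0.055,-0.0005,0,-0.0015,0,0,0],[0.055,-0.0005,0,-0.0015,0,0,0],[0.055,-0.0005,0,-0.0015,0,0,0]]]}}

```text
time: 18.75
tool_pos: [0.4915, -0.0677, 0.105]
tcp_rot: [2.005, 2.408, 0.004]
wrist_force: [-3.3, -0.0, 11.1]
width: 0.721
```

```bash
python3 -c "
from h import *
st();prof('w12')
ims=[]
for n in('side','scene'):
    im,d,W,T=cloud(n)
    P=np.array([.49,-.07,.08]);K=np.array(get_calibration(n)['K']);p=K@(np.linalg.inv(T)@[*P,1])[:3];u,v=(p[:2]/p[2]).astype(int)
    ims.append(cv2.resize(im[max(v-50,0):v+40,u-45:u+45],(390,390),interpolation=cv2.INTER_CUBIC))
    q=W[...,:2]-C;x=q@EX*1000;s=q@EY*1000;z=W[...,2]*1000;m=(abs(x)<22)&(abs(s)<68)&(z>112)&(z<128)
    for b in range(-66,68,4):
        k=m&(abs(s-b)<2)
        if k.sum()>3: print(b,np.percentile(z[k],90).round(1),end='; ')
cv2.imwrite('pics/e.png',cv2.convertScaleAbs(np.hstack(ims),alpha=1.8,beta=10))
"
```

```text
t 18.75 tcp [ 0.4915 -0.0677  0.105 ] x,s,z 1.4 [  2. 105.] tilt 0.26 tiltx 0.4 yaw 10.45
corner R [13.9 11.8] L [-10.6  11.9] F x,s,z -3.2 0.5 11.1 T [0.19 0.53 0.03] w 0.721
tops [(-28, 4), (-27, 9), (-26, 54), (-25, 92), (-24, 187), (-23, 214), (-22, 217), (-21, 210), (-20, 230), (-19, 218), (-18, 229), (-17, 221), (-16, 210), (-15, 126), (-14, 14), (-11, 5), (9, 4), (10, 5), (12, 19), (13, 198), (14, 888), (15, 236), (16, 263), (17, 309), (18, 289), (19, 269), (20, 298), (21, 298), (22, 292), (23, 306), (24, 291), (25, 300), (26, 313), (27, 323), (28, 305), (29, 325), (30, 302), (31, 321), (32, 325), (33, 321), (34, 328), (35, 319), (36, 351), (37, 402), (38, 366), (39, 212), (40, 325), (41, 349), (42, 344), (43, 345), (44, 361), (45, 358), (46, 347), (47, 361), (48, 365), (49, 364), (50, 361), (51, 389), (52, 373), (53, 385), (54, 377), (55, 379), (56, 389), (57, 389), (58, 404), (59, 403), (60, 395), (61, 414), (62, 464), (63, 240)]
25 [(67, 34), (68, 33), (69, 23), (70, 27), (71, 31)]
38.5 [(62, 74), (63, 57), (64, 147), (65, 147), (66, 148), (67, 81)]
60 [(62, 58), (63, 25)]
80 [(62, 17), (63, 77)]
100 [(63, 185)]
110 [(63, 221)]
-62 118.8; -58 118.8; -54 118.3; -50 118.9; -46 118.7; -42 118.9; -38 118.6; -34 119.4; -30 119.3; -26 119.1; -22 118.7; -18 119.1; -14 120.1; -10 123.9; -6 124.4; -2 124.3; 2 124.3; 6 124.7; 10 125.4; 22 119.1; 26 118.7; 30 120.1; 34 118.5; 38 119.2; 42 119.1; 46 119.1; 50 119.0; 54 118.2; -30 120.3; -26 118.7; -22 118.9; -6 125.6; -2 125.5; 2 126.0; 6 125.3; 10 125.1; 14 125.5; 18 122.0; 22 120.3; 26 119.7; 30 120.3; 34 119.9; 38 119.8; 42 119.9; 46 119.9; 50 120.2; 54 119.9; 58 119.9; 62 119.4; 66 118.5;
```

View pics/e.png

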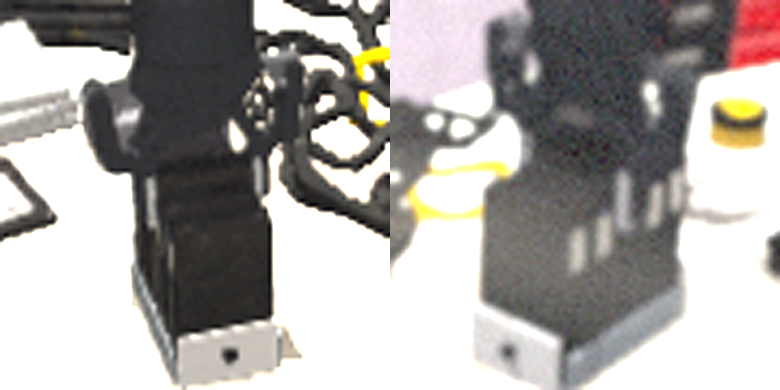

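The pictures show all five drives standing, with the new one about 5 mm proud. Pressing on gives z constant at 105.0 mm with force rising to 11 N, so it's on the seat. I'll unload and release.

>>> {"api": "step_arm", "payload": {"motion": [[[0.055,0,0,0,0,0,0],[0.055,0,0,0,0,0,0],[0.0854,0,0,0,0,0,0],[0.0854,0,0,0,0,0,0],[0.0854,0,0,0,0,0,0],[0.0854,0,0,0,0,0,0],[0.0854,0,0,0,0,0,0],[0.0854,0,0,0,0,0,0]]]}}

```text
time: 19.9
tool_pos: [0.4915, -0.0677, 0.1049]
tcp_rot: [2.005, 2.408, 0.004]
wrist_force: [0.1, -0.4, -0.2]
width: 0.999
```

>>> {"api": "step_arm", "payload": {"motion": [[[0.0854,0,0,0.005,0,0,0],[0.0854,0,0,0.015,0,0,0],[0.0854,0,0,0.03,0,0,0],[0.0854,0,0,0.06,0,0,0],[0.0854,0,0,0.1,0,0,0],[0.0854,0,-0.02,0.15,0,0,0],[0.0854,0,-0.06,0.2,0,0,0],[0.0854,0,-0.06,0.23,0,0,0]]]}}

```text
time: 20.9
tool_pos: [0.4923, -0.1299, 0.3396]
tcp_rot: [2.004, 2.402, 0.006]
wrist_force: [0.5, 0.4, -0.8]
width: 0.998
```

```bash
python3 -c "
from h import *
st();im,d,W,T=cloud('wrist');cv2.imwrite('pics/f.png',im)
q=W[...,:2]-C;x=q@EX*1000;s=q@EY*1000;z=W[...,2]*1000
for b in range(-72,73,3):
    k=(abs(s-b)<1.5)&(abs(x)<45)&(z>100)&(z<130)
    if k.sum()>3: print(b,np.median(z[k]).round(1),np.percentile(x[k],[2,98]).round(0),end='; ')
"
```

```text
t 20.9 tcp [ 0.4923 -0.1299  0.3396] x,s,z -8.8 [-59.3 339.6] tilt 0.45 tiltx 0.67 yaw 10.31
corner R [-47.7 246.4] L [-72.2 246.6] F x,s,z 0.6 0.3 -0.8 T [0.04 0.03 0.01] w 0.998
-60 116.9 [-29.  28.]; -57 117.3 [-29.  29.]; -54 117.2 [-29.  29.]; -51 117.3 [-29.  30.]; -48 117.3 [-29.  30.]; -45 117.2 [-29.  30.]; -42 117.2 [-29.  30.]; -39 117.2 [-29.  30.]; -36 116.5 [-29.  29.]; -33 117.2 [-30.  29.]; -30 117.3 [-30.  29.]; -27 117.1 [-30.  28.]; -24 117.4 [-31.  28.]; -21 117.3 [-30.  28.]; -18 117.2 [-30.  28.]; -15 117.2 [-29.  29.]; -12 117.3 [-29.  29.]; -9 123.3 [-28.  30.]; -6 123.3 [-28.  30.]; -3 123.2 [-28.  31.]; 0 123.5 [-29.  31.]; 3 123.3 [-28.  31.]; 6 123.3 [-28.  30.]; 9 123.3 [-28.  30.]; 12 122.8 [-28.  30.]; 15 117.2 [-30.  29.]; 18 117.2 [-30.  29.]; 21 117.2 [-30.  29.]; 24 117.2 [-30.  29.]; 27 117.4 [-30.  29.]; 30 117.2 [-30.  28.]; 33 117.4 [-30.  29.]; 36 117.2 [-30.  29.]; 39 116.9 [-29.  28.]; 42 117.2 [-29.  29.]; 45 117.3 [-29.  29.]; 48 117.2 [-29.  29.]; 51 117.4 [-30.  29.]; 54 117.1 [-29.  30.]; 57 117.3 [-30.  29.]; 60 117.0 [-30.  29.]; 63 116.3 [-28.  27.];
```

View pics/f.png

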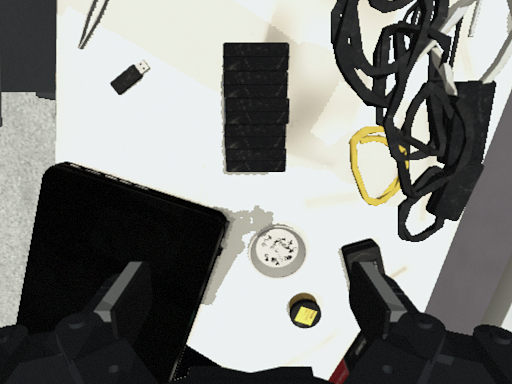

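The picture shows all five drives upright in the rack at px (223–290, 42–172). Their tops are flat, with four at 117.2 mm and the new one at 123.3 mm, and the dish, tub and brick are undisturbed.

```bash
python3 -c "
from workcell import *
print(finish_job())"
```

```text
the job is handed in; nothing more can be done
None
```

The black drive is filed in the middle of the rack, resting on its seat, and I have handed the job in after about 21 s of robot time.

- **Insertion:** I lifted the drive from the dock, tilted its lower edge into the gap and eased the two +y neighbours over with the drive itself. I then brought it upright on the way down. The neighbours leaned briefly, up to about 9°, and came back upright. Horizontal force stayed under about 1.5 N during the insertion.
- **Seating:** The drive came to rest at about z = 11.8 mm. Pressing a little more raised the force to about 11 N, with no further travel. Only then did I release it.
- **Last checks:** The final wrist picture and depth show all five tops flat. The four neighbours are at 117.2 mm and the new drive is at 123.3 mm, about 6 mm higher, which agrees with a seat about 6 mm above the floor. The dish, tub and brick looked undisturbed in the picture, but I did not measure them again.
- **Small disagreements:** An early depth reading put the seat at about 10.7 mm, against 11.8 mm by feel; depth heights read about 0.7 mm low throughout. The drive stands about 1 mm off its neighbours across the rack, within the 66 mm lips.

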